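Clear the inspection lane and slide in the next bearing

TASK

Make the inspection lane ready and load it: first pick up the gauge left lying in the lane, gripping it lightly, and lay it down gently, flat in the padded blue tray. Then slide the black-sealed bearing out of the lane and park it wholly on the round green mat, and after that slide the blue-sealed bearing into the lane until it is fully home against the end stop. Keep both bearings flat on the table (slide them, never lift or tip them), push them gently, and leave the other things on the table where they are.

Things in the scene. Friction and masses are not known exactly. Their poses are not given: they have to be found in the camera images.
- lane: Inspection lane, fixed: two aluminium rails with yellow stripes (16 thick, 30 high, mm) and a dark steel end stop (30 high). Open on top and at its -x end; its bed is the table, painted grey. Origin: on the table at the home point. Rails from x = -110 to +90, inner faces at y = -62 and +62 (7 spare each side of a bearing); stop face at x = +55, 20 thick; blue gauge head, 64 high, at x = 80 to 130.
- home (a point): Home point, on the table, axes as the lane's (x towards the stop): the centre of a bearing that touches the end stop and is midway between the rails.
- gauge: Flat gauge, 110 long (x): black handle 22 wide (y), 24 high, from x = -35 to +35, and a steel end each side 40 wide, 18 high; red band at -x, green at +x. About 0.3 kg. Origin: centre of its underside. Lies in the mouth of the lane, roughly along it. Delicate: finger force on it under 100 N (both pads added; grip at 40 N or less), never dropped.
- tray: Blue gauge tray with grey padding, fixed: 180 (x) x 160 (y) outside, walls 5 thick and 30 high, padded floor at z = 10, inside 170 x 150. Origin: centre of its underside.
- old_bearing: Inspected ball bearing with BLACK seals, lying flat in the lane against the end stop: outside diameter 110, bore 60 (open right through to the table), thickness 22, about 0.75 kg. Origin: centre of its underside. The force of the fingers on it must stay under 40 N.
- new_bearing: Next ball bearing, with BLUE seals, lying flat on the table to one side in front of the lane: same size and limits as the black-sealed one. Origin: centre of its underside.
- mat: Round green parking mat, paint-thin, diameter 170, flush with the table. Origin: its centre. A bearing is wholly on it when their centres are less than 30 apart.
- can: Bystander: yellow-labelled can, diameter 54, 110 high, standing between the robot and the lane. Origin: centre of its underside.
- redbin: Bystander: red bin of small bearings, 160 (x) x 140 (y), 55 high. Origin: centre of its underside.
- bottle: Bystander: white bottle with red cap, diameter 60, 130 high. Origin: centre of its underside.
- cup: Bystander: steel cup, diameter 68, 85 high. Origin: centre of its underside.
- wrench: Bystander: wrench 180 long (x), lying flat at the right near the robot. Origin: centre of its underside.
- stack: Bystander: steel cylinder, diameter 72, 48 high, behind at the left. Origin: centre of its underside.
Things that resemble listed ones, but are neither listed nor needed, are in the scene too. Leave any orange look-alike of the new_bearing alone. What is shaped like the gauge but orange is not meant.

How it is judged (in metres and radians):
On the way, in this order (a step that is already met when the one before it is completed fails the run):
1. the gauge lies flat in the padded tray, let go (x of gauge in the frame of tray between -0.075 and 0.075 m and y of gauge in the frame of tray between -0.065 and 0.065 m and z of gauge in the frame of tray below 0.015 m and angle between gauge's own z axis and vertical below 0.15 rad and contact force between the fingers and gauge below 0.1 N and linear speed of gauge below 0.02 m/s), for 0.2 s.
2. the black-sealed bearing lies wholly on the green mat (horizontal distance between old_bearing and mat below 0.032 m and height (world z) of old_bearing below 0.006 m and linear speed of old_bearing below 0.02 m/s), for 0.2 s.
3. the blue-sealed bearing is home against the end stop (x of new_bearing in the frame of home between -0.006 and 0.006 m and y of new_bearing in the frame of home between -0.012 and 0.012 m and height (world z) of new_bearing below 0.006 m), for 0.1 s.
At the end, for the whole second after the job is handed in: The gauge lies flat (within 0.15 rad) on the tray's padding, its centre inside the walls; the black-sealed bearing lies flat with its centre within 32 mm of the mat's centre; the blue-sealed bearing lies flat with its centre within 6 mm of home along the lane and 12 mm across it; all at rest (all of step 2 and all of step 3 and x of gauge in the frame of tray between -0.075 and 0.075 m and y of gauge in the frame of tray between -0.065 and 0.065 m and z of gauge in the frame of tray below 0.015 m and angle between gauge's own z axis and vertical below 0.15 rad and linear speed of each of gauge, new_bearing below 0.02 m/s); the robot touches nothing.
It fails at once if a bearing is lifted more than 12 mm or tipped more than 0.2 rad (height (world z) of any of old_bearing, new_bearing above 0.012 m or angle between any of old_bearing, new_bearing's own z axis and vertical above 0.2 rad).
It fails at once if the fingers press on a bearing with more than 40 N (contact force between the fingers and old_bearing above 40 N or contact force between the fingers and new_bearing above 40 N).
It fails at once if the fingers squeeze the gauge with more than 100 N in all (contact force between the fingers and gauge above 100 N).
It fails at once if the gauge is dropped: let go while its underside is over 25 mm above the table (15 mm above the padding) (height (world z) of gauge above 0.025 m and contact force between the fingers and gauge below 0.1 N).
It fails at once if another thing on the table is moved more than 20 mm (distance of any of can, redbin, bottle, cup, wrench, stack from where it was at the start of the episode above 0.02 m).
It also fails if it takes over 72 s, if anything falls off the work surface, if the arm or the gripper's body presses on something with over 40 N, if the wrist force passes 120 N, or if a joint passes its speed limit or range.

ROBOT

A 6-joint arm with a two-finger parallel gripper is mounted at the origin on the work surface. World frame = base frame: x ahead of the robot, y to its left, z up, the work surface at z = 0. Lengths are in mm, angles in rad, forces in N, time in s.
With the tool pointing down it reaches from about 350 to 1000 mm from the base axis. Payload 7.1 kg.
Tool frame: the origin (TCP) lies at the very end of the fingers, on their centre line; the grasp point (between the pads) lies 19 mm behind it; z points along the fingers, y is the line along which they close (so a half turn about z gives the same grasp; the last joint's range is limited). The gripper opens to 85 mm and grips with 20 to 120 N. Pads are 22 mm wide; open, the fingers measure 114 mm over their backs; the gripper's body (76 mm by 85 mm) begins 54 mm behind the grasp point. The pads swing forward as they close: fully open they stand 13 mm farther back than shut.
Start: joints at [-1.269, 0.423, 1.63, -0, 1.089, -0.019], TCP at [197.096, -593.092, 231.319] pointing down, gripper open.
Joint ranges: [-3, 3], [-0.9, 2.11], [0.09, 2.58], [-1.31, 4.45], [0.11, 2.69], [-2.54, 2.54]. Speed limits (rad/s): [2.39, 2.39, 3.01, 3.14, 3.14, 3.14].

INTERFACE

Orientations are given as a unit quaternion [w, x, y, z].
In Python, from workcell import monitor, viewer, hand_in gives the robot as it stands. The module is installed in compiled form; this text tells all that it offers.
- The arm moves only by the tool carry_out, never from a script. Its argument "steps" is a list that holds one entry, the list of rows, each a list of 5 numbers: the shift along the tool's x, y, z in mm, then the turn about the tool's z in rad, then the opening, from -1 (shut) to 1 (fully open). In form: [[[dx, dy, dz, yaw, hand], ...]]. A call has 1 to 20 rows; each row is the pose to reach, as a shift and turn from the pose commanded when the call began, along the tool's axes at that moment; what a row does not reach only later rows make up. A row lasts 1/12 s, in which the tool goes at most 41.7 mm and 7.16 degrees, less where a joint would pass 70% of its speed; a pose out of reach is approached as far as the arm can. A call with a gripper value outside its range is refused whole. The fingers move at their own pace and stop on an object; the grip force is fixed at half the most. Time passes only in rows, so rows that repeat a pose let the fingers close. It gives the time, the measured TCP pose, the force, the opening and the grip force at its end, in the units of the state.
- monitor.observe(): the state, without advancing time (a new reading comes with each control period).
- viewer.get_image(name): name is "scene" or "top" or "wrist"; returns a dict with "image" (384x512x3 uint8, blue, green, red), "camera_matrix" (3x3 intrinsics, pixels), "xyz" and "attitude" of the camera in the world. Camera axes: x right, y down, z forward; pixel columns grow to the right and rows downward; lengths in mm; the calibration is good to about 2 mm. A picture is of the moment at which its call begins. There is no depth.
- hand_in(): hands the job in; it is judged then, once.
Trained networks look in a picture, given as the dict that the camera call returned (one of the last four; its "shot" number tells which), for a name from the list of things; names that differ only in an ending like _2 or _b are one class to them, and where a whole thing is asked for, a point or a joint stands for the part that bears it (a point fixed in the world has none). Each returns a list of dicts, best first, with "score" (0 to 1); they miss things now and then, are a little off and sometimes report something else, mostly with a low value. They report only what shows in the picture. A call takes as long as a camera call. They do not tell look-alikes from the thing itself.
- viewer.search_frame(picture, target): "box" ([centre column, centre row, width, height] in pixels, round what is visible of it).
- viewer.regions_of(picture, target): "region" (384x512 bool, what is visible of it) and "box" ([centre column, centre row, width, height] in pixels, round what is visible of it).
- viewer.mark_of(picture, target): "xy" ([column, row] in pixels: a listed point, or the origin of a listed thing).
The state is a dict: "clock": time; "joint_pos": joint angles; "qd": joint speeds; "joint_torque": joint torques, N m; "tcp_pos": TCP position; "ee_rot": TCP orientation; "wrist_force": force on the tool from outside, world axes, zero at the start; "ft_torque": the same for the moment, N m; "opening": finger opening in mm; "finger_force": force on a finger pad.
Only numpy, scipy, OpenCV 4.12 (cv2) and the standard library are available. Lean on these libraries where they do the work, as an engineer would, in place of code of your own. Each camera call takes 0.05 s, during which the arm holds its last target. There are 200 camera calls.

## Working session

There is one attempt and no reset: what is moved stays moved. The work goes in short steps, Python scripts to look and compute and a tool call to move; the robot and the scene stay as the last step left them, time stands still between calls to the robot, and variables do not carry over. Pictures are saved under pics/ and viewed, at most 10 in all, crops included, and the job is handed in when it is done.

Besides the shell and the picture viewer there is one more tool, called after "Request:" as name([rows], argument=value, ...), one row to a line, values as JSON. carry_out: Moves the arm, as the interface text tells. Its arguments: {"type":"object","properties":{"steps":{"type":"array"}},"required":["steps"]}

```bash
mkdir -p pics; cat > h.py <<'E'
import numpy as np,cv2
from scipy.spatial.transform import Rotation as R
from workcell import monitor,viewer,hand_in
def Rm(q): return R.from_quat([q[1],q[2],q[3],q[0]]).as_matrix()
def ray(p,uv,z=0):
    K=np.array(p["camera_matrix"]);A=np.array(p["attitude"]);A=Rm(A) if A.size==4 else A
    d=A@np.linalg.solve(K,[uv[0],uv[1],1.]);o=np.array(p["xyz"]);return (o+d*(z-o[2])/d[2])
def proj(p,X):
    K=np.array(p["camera_matrix"]);A=np.array(p["attitude"]);A=Rm(A) if A.size==4 else A
    c=K@(A.T@(np.array(X,float)-np.array(p["xyz"])));return c[:2]/c[2]
E
python3 - <<'E'
from h import *
s=monitor.observe();print(s)
for n in("top","scene"):
    p=viewer.get_image(n);print(n,p["xyz"],p["attitude"],p["camera_matrix"])
    cv2.imwrite(f"pics/{n}0.png",cv2.resize(p["image"],(800,600),interpolation=cv2.INTER_CUBIC))
    if n=="top":
        for t in "home lane gauge tray old_bearing new_bearing mat can redbin bottle cup wrench stack".split():
            print(t,[(np.round(m["xy"]),round(m["score"],2),np.round(ray(p,m["xy"])[:2])) for m in viewer.mark_of(p,t)[:3]])
E
```

```text
{'clock': 0.0, 'joint_pos': array([-1.26900324e+00,  4.23839473e-01,  1.63067654e+00, -6.05493001e-06,
        1.08858741e+00, -1.89800285e-02]), 'qd': array([-3.33536730e-05,  4.96945153e-04,  2.98914896e-04, -2.84708222e-04,
        1.02319393e-03, -6.97877495e-04]), 'joint_torque': array([ 1.23939612e-03, -5.57381094e+01, -2.81739807e+01, -1.04189880e-04,
        7.41803757e-03, -2.58225680e-05]), 'tcp_pos': array([ 196.93855138, -592.59805423,  230.55182444]), 'ee_rot': array([-7.47467594e-04,  9.87165118e-01,  1.59701159e-01, -1.09115199e-04]), 'wrist_force': array([ 0.34348918, -0.07085766,  0.17954185]), 'ft_torque': array([-0.05389868, -0.01345471,  0.00882227]), 'finger_force': 0.0, 'opening': 85.42724479904403}
top [ 410.05374633   -1.85739628 1499.42119637] [ 0.02448082 -0.70109037  0.71211569 -0.02764452] [[445.24026137   0.         251.80766468]
 [  0.         445.24026137 199.2704391 ]
 [  0.           0.           1.        ]]
home [(array([246., 158.]), 0.91, array([663.,   7.]))]
lane [(array([244., 160.]), 0.57, array([655.,  13.])), (array([376., 227.]), 0.37, arra
[... 447 characters left out ...]
y([ 305., -423.]))]
mat [(array([163., 236.]), 0.65, array([403., 291.]))]
can [(array([259., 247.]), 0.56, array([359., -31.])), (array([254., 198.]), 0.28, array([524., -17.]))]
redbin [(array([340., 175.]), 0.59, array([ 598., -310.])), (array([339., 235.]), 0.18, array([ 395., -300.]))]
bottle [(array([116., 226.]), 0.68, array([438., 447.]))]
cup [(array([376., 227.]), 0.89, array([ 422., -425.]))]
wrench []
stack [(array([194., 135.]), 0.75, array([743., 185.]))]
scene [1113.20474375 -813.43028485 1399.70073872] [-0.29947339  0.90252927  0.29354322 -0.09792333] [[499.89278895   0.         265.67780838]
 [  0.         499.89278895 207.98749732]
 [  0.           0.           1.        ]]
```

View pics/top0.png

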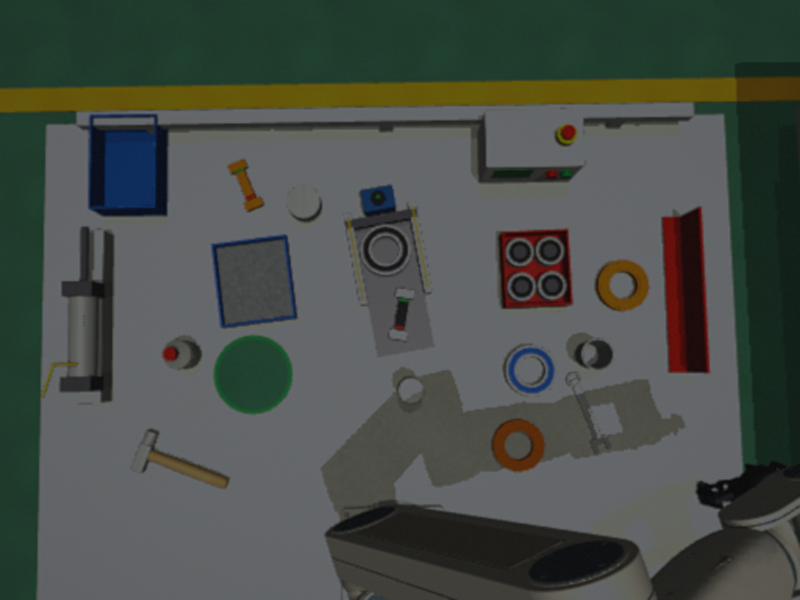

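View pics/scene0.png

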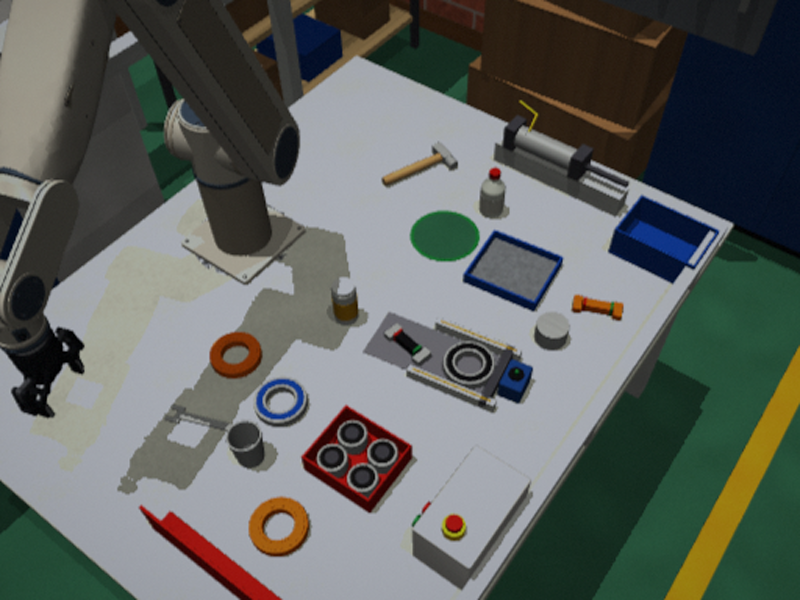

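Several look-alikes are in the top view. For the new bearing there are three rings: a blue-sealed one at (530,370), and orange ones at (518,445) and (622,285). The blue one fits. For the gauge there are a black-handled one in the lane mouth at (402,315) and an orange one at (245,185). The black-handled one fits. I'll confirm both in a crop and measure.

```bash
python3 - <<'E'
from h import *
p=viewer.get_image("top");im=p["image"]
cv2.imwrite("pics/crop1.png",cv2.resize(im[112:262,205:365],(800,600*150//120//1 if 0 else 600)[:2],interpolation=cv2.INTER_CUBIC) if 0 else cv2.resize(im[112:262,205:365],None,fx=4,fy=4,interpolation=cv2.INTER_CUBIC))
hsv=cv2.cvtColor(im,cv2.COLOR_BGR2HSV)
def reg(t,near):
    r=viewer.regions_of(p,t)
    r=[x for x in r if np.hypot(*(np.array(x["box"][:2])-near))<14]
    return r[0] if r else None
for t,n,z in(("gauge",(256,202),20),("old_bearing",(246,159),22),("new_bearing",(339,236),22),("tray",(163,179),30),("mat",(162,239),0),("can",(262,249),110),("cup",(380,225),85),("redbin",(343,172),55),("stack",(194,130),48),("bottle",(115,226),130)):
    r=reg(t,n)
    if r is None: print(t,None);continue
    c=max(cv2.findContours(r["region"].astype(np.uint8),0,2)[0],key=cv2.contourArea)[:,0].astype(float)
    w=np.array([ray(p,u,z)[:2] for u in c],np.float32)
    (cx,cy),(a,b),ang=cv2.minAreaRect(w);bx=cv2.boxPoints(((cx,cy),(a,b),ang))
    print(t,np.round(r["score"],2),"ctr",np.round([cx,cy]),"size",np.round([a,b]),"ang",round(ang,1),"ellip",np.round(cv2.fitEllipse(w)[0]),np.round(cv2.fitEllipse(w)[1]))
m=((hsv[...,0]>95)&(hsv[...,0]<125)&(hsv[...,1]>110)).astype(np.uint8);m[:215]=0;m[:,:300]=0;m[260:]=0;m[:,370:]=0
q=np.argwhere(m)[:,::-1];e=cv2.fitEllipse(cv2.convexHull(q.astype(np.int32)));print("blue",e,ray(p,e[0],22))
m=((hsv[...,0]>20)&(hsv[...,0]<35)&(hsv[...,1]>90)).astype(np.uint8);m[:130]=0;m[200:]=0;m[:,:215]=0;m[:,285:]=0
for lo,hi in((215,245),(245,285)):
    q=np.argwhere(m)[:,::-1];q=q[(q[:,0]>lo)&(q[:,0]<hi)]
    w=np.array([ray(p,u,30)[:2] for u in q],np.float32);v=cv2.fitLine(w,2,0,.1,.1).ravel();print("rail",len(q),v,w.min(0),w.max(0))
E
```

```text
gauge 0.66 ctr [513. -23.] size [ 37. 108.] ang 82.2 ellip [513. -24.] [ 37. 130.]
old_bearing 0.76 ctr [651.   8.] size [107. 108.] ang 89.1 ellip [652.   8.] [108. 112.]
new_bearing 0.79 ctr [ 390. -294.] size [110. 106.] ang 89.1 ellip [ 390. -295.] [107. 110.]
tray 0.65 ctr [590. 288.] size [183. 164.] ang 6.9 ellip [589. 287.] [194. 209.]
mat 0.88 ctr [391. 297.] size [162. 162.] ang 26.2 ellip [390. 296.] [162. 163.]
can 0.52 ctr [356. -40.] size [47. 52.] ang 89.1 ellip [356. -39.] [51. 54.]
cup 0.66 ctr [ 418. -414.] size [61. 78.] ang 17.4 ellip [ 421. -414.] [58. 78.]
redbin 0.96 ctr [ 602. -306.] size [170. 153.] ang 2.0 ellip [ 603. -305.] [174. 200.]
stack 0.55 ctr [751. 177.] size [76. 68.] ang 44.0 ellip [751. 178.] [69. 80.]
bottle 0.58 ctr [432. 409.] size [74. 55.] ang 89.1 ellip [433. 410.] [58. 75.]
blue ((339.6618347167969, 236.59022521972656), (28.45023536682129, 28.886781692504883), 139.59217834472656) [ 390.81095643 -298.09280142   22.        ]
rail 54 [9.8591429e-01 1.6725142e-01 6.4856128e+02 7.3461609e+01] [550.35693   55.855083] [718.63745  87.27647]
rail 52 [ 9.8589855e-01  1.6734417e-01  6.6422302e+02 -6.5808502e+01] [571.59467 -80.72888] [743.65375  -50.184128]
```

View pics/crop1.png

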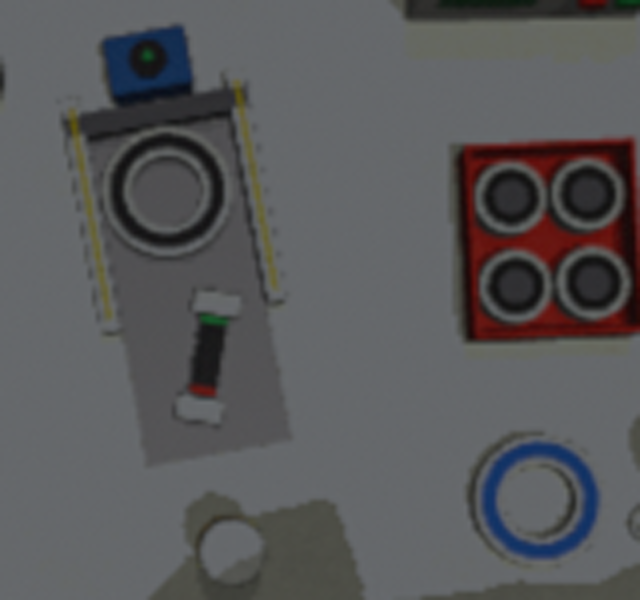

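The crop confirms both. The black-handled gauge has its red band low at crop (205,392) and its green band at (215,318). The black-sealed bearing is at (167,190) against the stop, and the blue-sealed bearing is at (540,497). The lane yaw is 0.168 rad from the rails, which measure 140 mm apart as expected.

```bash
cat >> h.py <<'E'
def cmd(x,y,z,head=None,s=None):
    s=s or monitor.observe();M=Rm(s["ee_rot"]);h0=np.arctan2(M[1,0],M[0,0]);d=M.T@(np.array([x,y,z])-s["tcp_pos"])
    t=0 if head is None else -(head-h0)
    print("d",np.round(d,1),"yaw",round((t+np.pi)%(2*np.pi)-np.pi,3),"head0",round(h0,3))
E
python3 -c "
from h import *
cmd(513,-23,230,-.136)"
```

```text
d [ 479.6 -441.4    1.3] yaw 0.457 head0 0.321
```

Request:
carry_out([
  [[120,-110,0,0.12,1],[240,-220,0,0.24,1],[360,-330,0,0.36,1],[479.6,-441.4,1,0.457,1],[479.6,-441.4,1,0.457,1],[479.6,-441.4,1,0.457,1],[479.6,-441.4,1,0.457,1],[479.6,-441.4,1,0.457,1],[479.6,-441.4,1,0.457,1],[479.6,-441.4,1,0.457,1],[479.6,-441.4,1,0.457,1],[479.6,-441.4,1,0.457,1],[479.6,-441.4,1,0.457,1],[479.6,-441.4,1,0.457,1],[479.6,-441.4,1,0.457,1],[479.6,-441.4,1,0.457,1],[479.6,-441.4,1,0.457,1],[479.6,-441.4,1,0.457,1],[479.6,-441.4,1,0.457,0.5]],
])

```text
clock: 2.88
tcp_pos: [512.6, -23.2, 230.1]
ee_rot: [0.0, 0.998, -0.068, -0.0]
wrist_force: [0.4, -0.7, -0.2]
opening: 75.6
finger_force: 0.0
```

```bash
python3 - <<'E'
from h import *
s=monitor.observe();print(s["clock"],s["tcp_pos"],s["opening"],s["qd"].round(2))
p=viewer.get_image("wrist");cv2.imwrite("pics/w1.png",p["image"]);print(p["xyz"],p["attitude"])
for r in viewer.regions_of(p,"gauge")[:2]:
    c=max(cv2.findContours(r["region"].astype(np.uint8),0,2)[0],key=cv2.contourArea)[:,0].astype(float)
    w=np.array([ray(p,u,18)[:2] for u in c],np.float32);print(r["score"],cv2.minAreaRect(w))
for t in("gauge","home"):
  for m in viewer.mark_of(p,t)[:2]: print(t,m["score"],ray(p,m["xy"],0))
E
```

```text
2.8833 [512.57115713 -23.18567545 230.1454966 ] 75.64221920400252 [-0.02 -0.01  0.01  0.   -0.    0.  ]
[593.36941189 -34.64256225 372.24785946] [-0.10754312 -0.64888254  0.74323583  0.12241905]
0.92 ((515.1438598632812, -27.755992889404297), (39.999576568603516, 110.3011474609375), 79.98675537109375)
0.48 ((580.4068603515625, -9.985733032226562), (286.8417053222656, 161.6121368408203), 9.485014915466309)
gauge 0.65 [510.33975788 -26.09411567   0.        ]
home 0.7 [657.01044774   1.87850839   0.        ]
```

View pics/w1.png

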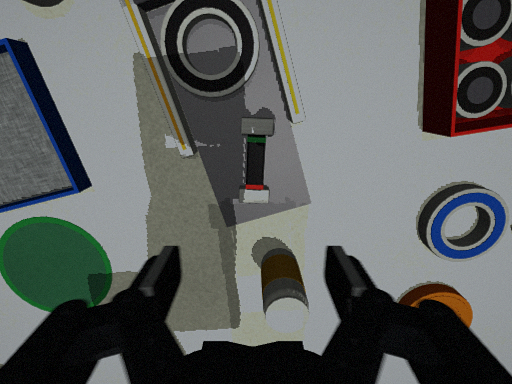

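The wrist view shows the gauge at about pixel (256,160), with a fitted size of 40 x 110, which matches the specification. I'll descend on it.

```bash
python3 -c "
from h import *
cmd(514,-27,60,-.165);cmd(514,-27,6,-.165)"
```

```text
d [  1.8   2.7 170.4] yaw 0.027 head0 -0.138
d [  1.8   2.7 224.4] yaw 0.027 head0 -0.138
```

Request:
carry_out([
  [[2,3,40,0.03,0.3],[2,3,80,0.03,0.3],[2,3,120,0.03,0.3],[2,3,150,0.03,0.3],[2,3,170,0.03,0.3],[2,3,185,0.03,0.3],[2,3,200,0.03,0.3],[2,3,212,0.03,0.3],[2,3,220,0.03,0.3],[2,3,224,0.03,0.3],[2,3,224,0.03,0.3],[2,3,224,0.03,0.1],[2,3,224,0.03,-0.1],[2,3,224,0.03,-0.2],[2,3,224,0.03,-0.3],[2,3,224,0.03,-0.3],[2,3,224,0.03,-0.3],[2,3,224,0.03,-0.3]],
])

```text
clock: 4.58
tcp_pos: [514.7, -26.2, 6.5]
ee_rot: [-0.0, 0.997, -0.083, 0.0]
wrist_force: [-0.4, 0.6, -0.8]
opening: 29.9
finger_force: 0.0
```

Request:
carry_out([
  [[0,0,0,0,-0.36],[0,0,0,0,-0.4],[0,0,0,0,-0.44],[0,0,0,0,-0.48],[0,0,0,0,-0.5],[0,0,0,0,-0.5],[0,0,0,0,-0.5],[0,0,0,0,-0.5]],
])

```text
clock: 5.25
tcp_pos: [514.6, -26.3, 6.4]
ee_rot: [0.0, 0.997, -0.083, -0.0]
wrist_force: [-1.3, -2.0, 2.5]
opening: 21.6
finger_force: 15.2
```

Request:
carry_out([
  [[0,0,0,0,-0.51],[0,0,-5,0,-0.51],[0,0,-15,0,-0.51],[0,0,-30,0,-0.51],[0,0,-50,0,-0.51],[0,0,-70,0,-0.51],[0,0,-90,0,-0.51],[0,0,-105,0,-0.51],[0,0,-115,0,-0.51],[0,0,-120,0,-0.51],[0,0,-120,0,-0.51]],
])

```text
clock: 6.17
tcp_pos: [515.1, -26.2, 127.4]
ee_rot: [-0.0, 0.997, -0.083, 0.001]
wrist_force: [-0.9, -0.4, -3.9]
opening: 21.2
finger_force: 24.3
```

```bash
python3 -c "
from h import *
cmd(590,288,126,.12)
p=viewer.get_image('top')
for m in viewer.mark_of(p,'tray')[:2]: print(m['score'],ray(p,m['xy'],0))
r=viewer.regions_of(p,'tray')[0]
hsv=cv2.cvtColor(p['image'],cv2.COLOR_BGR2HSV);m=((hsv[...,0]>100)&(hsv[...,0]<125)&(hsv[...,1]>110)).astype(np.uint8)
m[:145]=0;m[215:]=0;m[:,:125]=0;m[:,195:]=0
q=np.argwhere(m)[:,::-1];print(cv2.minAreaRect(np.array([ray(p,u,30)[:2] for u in q],np.float32)))
"
```

```text
d [  22.  -322.2    1.5] yaw -0.286 head0 -0.166
0.81 [587.7198076  288.76317005   0.        ]
((589.7838745117188, 287.437255859375), (179.67018127441406, 160.2019805908203), 6.737366676330566)
```

Request:
carry_out([
  [[1,-10,0,-0.01,-0.51],[2,-28,0,-0.03,-0.51],[3,-50,0,-0.05,-0.51],[5,-75,0,-0.07,-0.51],[7,-102,0,-0.09,-0.51],[9,-130,0,-0.12,-0.51],[11,-160,0,-0.15,-0.51],[13,-190,0,-0.18,-0.51],[15,-220,0,-0.2,-0.51],[17,-248,0,-0.22,-0.51],[19,-273,0,-0.24,-0.51],[20,-293,0,-0.26,-0.51],[21,-308,0,-0.27,-0.51],[22,-317,0,-0.28,-0.51],[22,-322,0,-0.286,-0.51],[22,-322,0,-0.286,-0.51],[22,-322,0,-0.286,-0.51],[22,-322,0,-0.286,-0.51]],
])

```text
clock: 7.82
tcp_pos: [589.3, 286.6, 126.1]
ee_rot: [0.0, 0.998, 0.059, -0.0]
wrist_force: [1.4, 0.6, -2.8]
opening: 21.3
finger_force: 24.3
```

Request:
carry_out([
  [[0,0,20,0,-0.51],[0,0,40,0,-0.51],[0,0,60,0,-0.51],[0,0,75,0,-0.51],[0,0,87,0,-0.51],[0,0,95,0,-0.51],[0,0,100,0,-0.51],[0,0,104,0,-0.51],[0,0,107,0,-0.51],[0,0,107,0,-0.51],[0,0,107,0,-0.51]],
])

```text
clock: 8.73
tcp_pos: [589.9, 287.9, 19.8]
ee_rot: [-0.0, 0.998, 0.06, 0.0]
wrist_force: [0.2, 0.6, -3.2]
opening: 21.6
finger_force: 24.3
```

Request:
carry_out([
  [[0,0,1,0,-0.51],[0,0,2,0,-0.51],[0,0,3,0,-0.51],[0,0,3,0,-0.51],[0,0,3,0,-0.51]],
])

```text
clock: 9.15
tcp_pos: [589.8, 287.8, 16.5]
ee_rot: [-0.0, 0.998, 0.06, 0.0]
wrist_force: [-0.3, 1.9, -2.1]
opening: 21.1
finger_force: 24.4
```

Request:
carry_out([
  [[0,0,0,0,-0.5],[0,0,0,0,-0.48],[0,0,0,0,-0.4],[0,0,0,0,-0.3],[0,0,0,0,-0.1],[0,0,0,0,0.0],[0,0,0,0,0.0],[0,0,-10,0,0.0],[0,0,-30,0,0.0],[0,0,-60,0,0.0],[0,0,-100,0,0.0],[0,0,-140,0,-0.3],[0,0,-160,0,-0.5],[0,0,-160,0,-0.5]],
])

```text
clock: 10.32
tcp_pos: [592.8, 289.2, 183.4]
ee_rot: [-0.002, 0.998, 0.06, 0.005]
wrist_force: [0.3, -0.2, 0.7]
opening: 21.5
finger_force: 0.0
```

```bash
python3 - <<'E'
from h import *
p=viewer.get_image("top")
for t in("gauge","old_bearing","home","mat","new_bearing"):
  for m in viewer.mark_of(p,t)[:2]: print(t,m["score"],ray(p,m["xy"],10*(t=="gauge")).round(1))
im=p["image"];cv2.imwrite("pics/t2.png",cv2.resize(im[120:270,100:300],None,fx=4,fy=4,interpolation=cv2.INTER_CUBIC))
s=monitor.observe();print(s["tcp_pos"],s["joint_pos"])
hsv=cv2.cvtColor(im,cv2.COLOR_BGR2HSV);m=((hsv[...,0]>50)&(hsv[...,0]<85)&(hsv[...,1]>110)).astype(np.uint8);m[:205]=0;m[275:]=0;m[:,:125]=0;m[:,200:]=0
q=np.argwhere(m)[:,::-1].astype(np.int32);e=cv2.fitEllipse(cv2.convexHull(q));print("mat",e,ray(p,e[0],0))
E
```

```text
gauge 0.75 [793.6 289.   10. ]
gauge 0.52 [591.3 289.5  10. ]
old_bearing 0.7 [653.3  15.3   0. ]
home 0.7 [657.9   4.1   0. ]
new_bearing 0.75 [ 571.6 -516.6    0. ]
new_bearing 0.59 [ 226. -268.    0.]
[588.58300097 287.22962018 174.621894  ] [ 4.35836545e-01  5.31195334e-01  1.59703696e+00 -1.11090648e-05
  1.01642012e+00  1.88679388e+00]
mat ((177.24606323242188, 232.2747344970703), (14.721731185913086, 32.12828826904297), 156.885986328125) [413.56448387 242.52804931   0.        ]
```

View pics/t2.png

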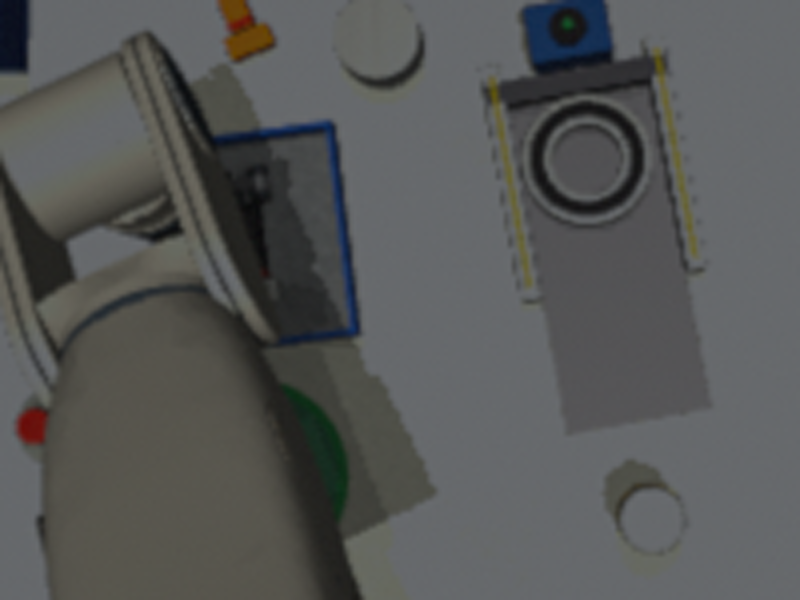

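The gauge lies in the tray at about crop pixel (260,200). Next is the black bearing: I'll view it from above the lane, with the tool heading along the lane.

```bash
python3 -c "
from h import *
cmd(570,-8,230,.168)"
```

```text
d [-53.9 290.9 -54.9] yaw -0.048 head0 0.12
```

Request:
carry_out([
  [[-5,25,-20,-0.02,-0.68],[-10,55,-40,-0.05,-0.68],[-18,95,-55,-0.05,-0.68],[-25,135,-55,-0.05,-0.68],[-32,175,-55,-0.05,-0.68],[-40,215,-55,-0.05,-0.68],[-47,250,-55,-0.05,-0.68],[-52,278,-55,-0.05,-0.68],[-54,291,-55,-0.05,-0.68],[-54,291,-55,-0.05,-0.68],[-54,291,-55,-0.05,-0.68]],
])

```text
clock: 11.53
tcp_pos: [570.5, -7.7, 230.5]
ee_rot: [-0.0, 0.996, 0.084, -0.001]
wrist_force: [0.8, 0.4, 0.1]
opening: 13.6
finger_force: 0.0
```

```bash
cat >> h.py <<'E'
def ring(p,t,near,z=22):
    for r in viewer.regions_of(p,t):
        c=max(cv2.findContours(r["region"].astype(np.uint8),0,2)[0],key=cv2.contourArea)[:,0].astype(float)
        w=np.array([ray(p,u,z)[:2] for u in c],np.float32);(x,y),rad=cv2.minEnclosingCircle(w);e=cv2.fitEllipse(w)
        if np.hypot(x-near[0],y-near[1])<60: print(t,round(r["score"],2),np.round([x,y,2*rad],1),np.round(e[0],1),np.round(e[1],1))
E
python3 - <<'E'
from h import *
s=monitor.observe();print(s["tcp_pos"],s["opening"])
p=viewer.get_image("wrist");cv2.imwrite("pics/w2.png",p["image"])
ring(p,"old_bearing",(652,8));
t=viewer.get_image("top");ring(t,"mat",(391,297),0)
for m in viewer.mark_of(p,"home")[:2]: print("home",m["score"],ray(p,m["xy"],0))
# bore: outline of inner edge through Canny/contours
g=cv2.cvtColor(p["image"],cv2.COLOR_BGR2GRAY)
for c in cv2.findContours(cv2.Canny(g,40,120),1,2)[0]:
    if len(c)>40:
        w=np.array([ray(p,u,22)[:2] for u in c[:,0].astype(float)],np.float32);e=cv2.fitEllipse(w)
        if 50<min(e[1]) and max(e[1])<120 and max(e[1])/min(e[1])<1.15: print(len(c),np.round(e[0],1),np.round(e[1],1))
E
```

```text
[570.54154734  -7.74866328 230.5016572 ] 13.624629930404815
old_bearing 0.86 [653.3   4.3 111. ] [653.3   5. ] [108.3 109. ]
mat 0.65 [390.  296.1 175.8] [388.8 296. ] [170.1 172.2]
home 0.94 [ 6.53440965e+02 -2.94856776e-01  0.00000000e+00]
116 [ 391.1 -299.9] [61.9 69.9]
80 [ 390.  -298.5] [68.1 77.9]
68 [ 563.2 -361.6] [57.4 60.7]
161 [ 562.1 -297.8] [56.3 60.4]
96 [653.7   5. ] [59.3 60.8]
150 [653.4   5.6] [66.9 67.4]
110 [654.3   5. ] [71.  75.4]
119 [653.9   1.6] [ 95.5 101.3]
121 [653.4   5.3] [97.1 97.4]
```

View pics/w2.png

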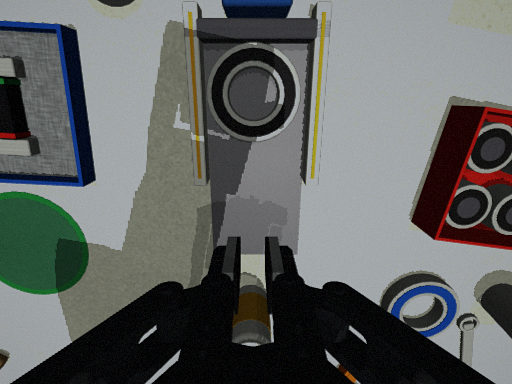

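The wrist view shows the black bearing at pixel (254,91). It measures (653.5, 5) with a 60 mm bore, as specified. The gauge is seen lying flat in the tray at left. I'll insert the nearly closed fingers into the bore.

```bash
python3 -c "
from h import *
cmd(653.5,5,6,.168)"
```

```text
d [ 83.5   3.  225.1] yaw 0.004 head0 0.172
```

Request:
carry_out([
  [[20,1,20,0,-0.68],[45,2,50,0,-0.68],[70,3,85,0,-0.68],[83,3,120,0,-0.68],[83.5,3,150,0,-0.68],[83.5,3,170,0,-0.68],[83.5,3,180,0,-0.68],[83.5,3,190,0,-0.68],[83.5,3,190,0,-0.68]],
])

```text
clock: 12.53
tcp_pos: [652.8, 4.1, 40.0]
ee_rot: [-0.0, 0.996, 0.085, -0.001]
wrist_force: [-1.2, -0.4, -0.2]
opening: 13.5
finger_force: 0.0
```

Request:
carry_out([
  [[0,0,5,0,-0.68],[0,0,10,0,-0.68],[0,0,15,0,-0.68],[0,0,20,0,-0.68],[0,0,25,0,-0.68],[0,0,30,0,-0.68],[0,0,34,0,-0.68],[0,0,34,0,-0.68]],
])

```text
clock: 13.2
tcp_pos: [652.9, 3.4, 6.2]
ee_rot: [-0.0, 0.996, 0.085, -0.001]
wrist_force: [-0.4, -0.8, -0.7]
opening: 13.8
finger_force: 0.0
```

Request:
carry_out([
  [[-2,0,0,0,-0.68],[-4,0,0,0,-0.68],[-6,0,0,0,-0.68],[-8,0,0,0,-0.68],[-10,0,0,0,-0.68],[-12,0,0,0,-0.68],[-14,0,0,0,-0.68],[-18,0,0,0,-0.68],[-24,0,0,0,-0.68],[-31,0,0,0,-0.68],[-39,0,0,0,-0.68],[-48,0,0,0,-0.68],[-57,0,0,0,-0.68],[-66,0,0,0,-0.68],[-75,0,0,0,-0.68],[-83,0,0,0,-0.68],[-90,0,0,0,-0.68],[-95,0,0,0,-0.68],[-98,0,0,0,-0.68],[-100,0,0,0,-0.68]],
])

```text
clock: 14.87
tcp_pos: [554.9, -13.5, 7.5]
ee_rot: [0.0, 0.996, 0.085, 0.0]
wrist_force: [4.7, 1.2, 1.2]
opening: 13.7
finger_force: 2.4
```

```bash
python3 -c "
from h import *
s=monitor.observe();print(s['tcp_pos'],s['wrist_force'])
p=viewer.get_image('top');print(p['image'].shape);ring(p,'old_bearing',(560,-10));p=viewer.get_image('wrist');ring(p,'old_bearing',(560,-10))
x=.9859*469-.1673*-102;cmd(475,-22,6,.168)"
```

```text
[554.91532554 -13.49083474   7.45207516] [4.72497979 1.20328779 1.2076869 ]
(384, 512, 3)
old_bearing 0.72 [571.  -11.3 109. ] [576.5 -10.3] [ 90.9 104.5]
d [-80.   -5.    1.3] yaw 0.002 head0 0.17
```

Request:
carry_out([
  [[-3,0,0,0,-0.68],[-7,0,0,0,-0.68],[-13,0,0,0,-0.68],[-21,0,0,0,-0.68],[-30,0,0,0,-0.68],[-39,0,0,0,-0.68],[-48,0,0,0,-0.68],[-57,0,0,0,-0.68],[-66,0,0,0,-0.68],[-75,0,0,0,-0.68],[-82,0,0,0,-0.68],[-88,0,0,0,-0.68],[-92,0,0,0,-0.68],[-94,0,0,0,-0.68],[-94,0,0,0,-0.68]],
])

```text
clock: 16.32
tcp_pos: [461.6, -29.4, 7.3]
ee_rot: [-0.0, 0.996, 0.085, -0.001]
wrist_force: [1.6, 0.1, 1.3]
opening: 13.5
finger_force: 1.3
```

```bash
python3 -c "
from h import *
s=monitor.observe();print(s['tcp_pos'],s['wrist_force'])
p=viewer.get_image('top');ring(p,'old_bearing',(470,-25));p=viewer.get_image('wrist');ring(p,'old_bearing',(470,-25))
cmd(389,302,6,.168)"
```

```text
[461.62741577 -29.35377944   7.26416109] [1.63983002 0.0721392  1.29132461]
old_bearing 0.83 [478.  -27.1 109. ] [484.  -26.2] [ 90.5 104.4]
d [ -15.7 -338.8    1.3] yaw 0.002 head0 0.17
```

Request:
carry_out([
  [[-1,-2,0,0,-0.68],[-2,-4,0,0,-0.68],[-3,-6,0,0,-0.68],[-4,-8,0,0,-0.68],[-4,-10,0,0,-0.68],[-5,-13,0,0,-0.68],[-5,-18,0,0,-0.68],[-6,-25,0,0,-0.68],[-6,-34,0,0,-0.68],[-7,-44,0,0,-0.68],[-7,-55,0,0,-0.68],[-8,-66,0,0,-0.68],[-8,-78,0,0,-0.68],[-9,-90,0,0,-0.68],[-9,-102,0,0,-0.68],[-10,-114,0,0,-0.68],[-10,-125,0,0,-0.68],[-11,-134,0,0,-0.68],[-11,-141,0,0,-0.68],[-11,-145,0,0,-0.68]],
])

```text
clock: 18.18
tcp_pos: [426.4, 112.7, 7.3]
ee_rot: [0.0, 0.996, 0.085, -0.0]
wrist_force: [0.8, -3.7, -0.7]
opening: 13.8
finger_force: 1.9
```

```bash
python3 -c "
from h import *
s=monitor.observe();print(s['tcp_pos'],s['wrist_force'],s['joint_pos'])
p=viewer.get_image('top');ring(p,'old_bearing',(430,110));p=viewer.get_image('wrist');ring(p,'old_bearing',(430,110));ring(p,'mat',(389,296),0)
cmd(389,302,6,.168)"
```

```text
[426.38176351 112.70583113   7.26084548] [ 0.84828028 -3.73226099 -0.65084453] [2.31422020e-01 5.85239229e-01 2.12989255e+00 4.42215135e-05
 4.27162379e-01 1.63135184e+00]
old_bearing 0.75 [430.9 103.8 109.6] [440.7 104.9] [ 83.9 101.3]
mat 0.7 [387.1 259.4 155.2] [390.6 293.5] [168.9 170.3]
d [  -5.4 -194.     1.3] yaw 0.001 head0 0.169
```

Following well, at about 4 N. I'll continue to the mat.

Request:
carry_out([
  [[0,-3,0,0,-0.68],[0,-8,0,0,-0.68],[-1,-15,0,0,-0.68],[-1,-24,0,0,-0.68],[-2,-34,0,0,-0.68],[-2,-45,0,0,-0.68],[-3,-57,0,0,-0.68],[-3,-69,0,0,-0.68],[-3,-81,0,0,-0.68],[-4,-93,0,0,-0.68],[-4,-105,0,0,-0.68],[-4,-117,0,0,-0.68],[-5,-129,0,0,-0.68],[-5,-141,0,0,-0.68],[-5,-153,0,0,-0.68],[-5,-165,0,0,-0.68],[-5,-176,0,0,-0.68],[-5,-185,0,0,-0.68],[-5,-191,0,0,-0.68],[-5,-194,0,0,-0.68]],
])

```text
clock: 20.1
tcp_pos: [389.1, 303.0, 7.3]
ee_rot: [-0.0, 0.996, 0.085, 0.0]
wrist_force: [0.6, -4.1, -0.3]
opening: 13.7
finger_force: 2.0
```

Request:
carry_out([
  [[0,0,0,0,-0.68],[0,3,0,0,-0.68],[0,5,0,0,-0.68],[0,5,-10,0,-0.68],[0,5,-25,0,-0.68],[0,5,-50,0,-0.68],[0,5,-90,0,-0.68],[0,5,-130,0,-0.68],[0,30,-160,0,-0.68],[0,70,-175,0,-0.68],[0,110,-175,0,-0.68],[0,150,-175,0,-0.68],[0,190,-175,0,-0.68],[0,200,-175,0,-0.68],[0,200,-175,0,-0.68]],
])

```text
clock: 21.35
tcp_pos: [423.3, 102.5, 183.1]
ee_rot: [-0.0, 0.997, 0.082, 0.0]
wrist_force: [0.2, -0.6, -0.8]
opening: 13.7
finger_force: 0.0
```

```bash
python3 -c "
from h import *
s=monitor.observe();print(s['tcp_pos'],s['wrist_force'])
p=viewer.get_image('top');ring(p,'old_bearing',(390,296));ring(p,'mat',(389,296),0);ring(p,'new_bearing',(391,-298))
cv2.imwrite('pics/t3.png',cv2.resize(p['image'],(800,600),interpolation=cv2.INTER_CUBIC))
cmd(391,-297,180,.168)"
```

```text
[423.32543464 102.52691075 183.07643156] [ 0.23198225 -0.61473886 -0.78538408]
old_bearing 0.87 [387.7 293.8 112.4] [388.7 294.6] [104.  110.2]
mat 0.73 [389.6 297.2 169.9] [389.5 306.7] [136.5 157.1]
new_bearing 0.9 [ 390.6 -295.9  113. ] [ 390.3 -295.8] [108.  108.9]
d [-99.9 391.6   2.4] yaw 0.003 head0 0.171
```

View pics/t3.png

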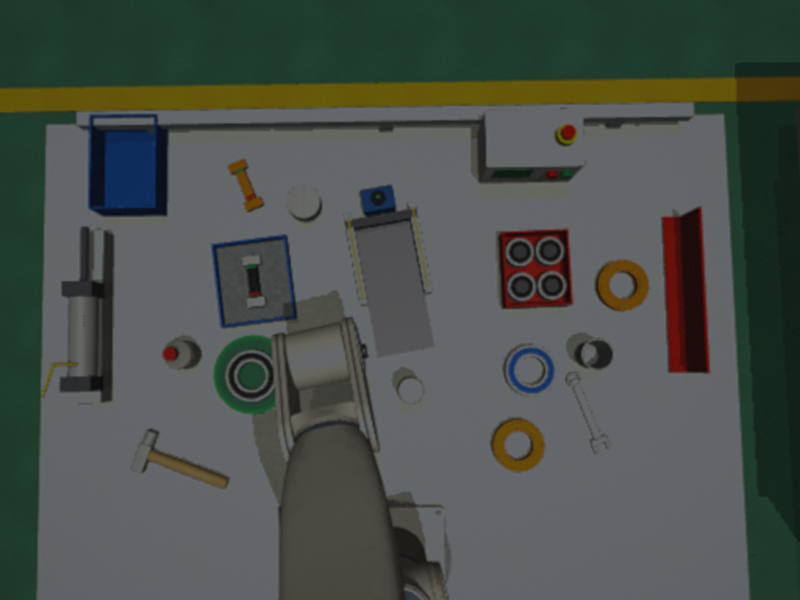

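The gauge is flat in the tray at (254,281). The black bearing is on the mat at (250,374), within 3 mm of its centre. The blue bearing at (530,370) is unmoved. I'll go to the blue bearing.

Request:
carry_out([
  [[-5,25,0,0,-0.72],[-15,60,0,0,-0.72],[-25,98,0,0,-0.72],[-35,136,0,0,-0.72],[-44,174,0,0,-0.72],[-54,212,0,0,-0.72],[-64,250,0,0,-0.72],[-74,288,0,0,-0.72],[-84,326,0,0,-0.72],[-92,360,0,0,-0.72],[-98,384,0,0,-0.72],[-100,392,20,0,-0.72],[-100,392,50,0,-0.72],[-100,392,85,0,-0.72],[-100,392,110,0,-0.72],[-100,392,130,0,-0.72],[-100,392,143,0,-0.72],[-100,392,143,0,-0.72],[-100,392,143,0,-0.72]],
])

```text
clock: 23.13
tcp_pos: [391.2, -297.0, 38.7]
ee_rot: [-0.001, 0.996, 0.086, -0.001]
wrist_force: [-0.4, -0.5, 0.8]
opening: 12.4
finger_force: 0.0
```

```bash
python3 -c "
from h import *
s=monitor.observe();print(s['tcp_pos'],s['wrist_force'])
cmd(390.7,-297.5,6,.168)"
```

```text
[ 391.23816671 -297.00302966   38.74041503] [-0.44712502 -0.47187892  0.79005783]
d [-0.6  0.4 32.7] yaw 0.004 head0 0.172
```

Request:
carry_out([
  [[-0.5,0.5,5,0,-0.72],[-0.5,0.5,10,0,-0.72],[-0.5,0.5,15,0,-0.72],[-0.5,0.5,20,0,-0.72],[-0.5,0.5,25,0,-0.72],[-0.5,0.5,29,0,-0.72],[-0.5,0.5,32,0,-0.72],[-0.5,0.5,32,0,-0.68],[-0.5,0.5,32,0,-0.68]],
])

```text
clock: 23.88
tcp_pos: [390.2, -298.8, 7.1]
ee_rot: [-0.0, 0.996, 0.085, -0.0]
wrist_force: [-0.7, -0.6, -0.6]
opening: 13.4
finger_force: 0.0
```

```bash
python3 -c "
from h import *
s=monitor.observe();print(s['tcp_pos'],s['wrist_force'])
cmd(466,-22,6,.168)"
```

```text
[ 390.23155376 -298.79199307    7.09590607] [-0.74674673 -0.55167878 -0.62293799]
d [ 121.4 -260.     1.2] yaw 0.002 head0 0.17
```

Request:
carry_out([
  [[1,-2,0,0,-0.68],[2,-4,0,0,-0.68],[3,-6,0,0,-0.68],[4,-8,0,0,-0.68],[5,-10,0,0,-0.68],[6,-13,0,0,-0.68],[8,-18,0,0,-0.68],[12,-25,0,0,-0.68],[16,-34,0,0,-0.68],[20,-44,0,0,-0.68],[26,-55,0,0,-0.68],[31,-66,0,0,-0.68],[36,-77,0,0,-0.68],[41,-88,0,0,-0.68],[46,-99,0,0,-0.68],[51,-110,0,0,-0.68],[56,-120,0,0,-0.68],[60,-129,0,0,-0.68],[63,-135,0,0,-0.68],[65,-139,0,0,-0.68]],
])

```text
clock: 25.55
tcp_pos: [431.0, -149.8, 7.3]
ee_rot: [-0.0, 0.996, 0.085, -0.0]
wrist_force: [-1.0, -2.8, 2.3]
opening: 13.6
finger_force: 1.8
```

Request:
carry_out([
  [[1,-3,0,0,-0.68],[4,-8,0,0,-0.68],[7,-15,0,0,-0.68],[11,-24,0,0,-0.68],[16,-34,0,0,-0.68],[21,-45,0,0,-0.68],[26,-56,0,0,-0.68],[31,-67,0,0,-0.68],[36,-78,0,0,-0.68],[41,-88,0,0,-0.68],[45,-98,0,0,-0.68],[49,-106,0,0,-0.68],[53,-113,0,0,-0.68],[55,-118,0,0,-0.68],[56,-121,0,0,-0.68],[56,-121,0,0,-0.68]],
])

```text
clock: 26.88
tcp_pos: [465.9, -21.5, 7.3]
ee_rot: [-0.0, 0.996, 0.085, 0.0]
wrist_force: [-0.9, -0.3, 0.1]
opening: 13.9
finger_force: 0.1
```

```bash
python3 -c "
from h import *
s=monitor.observe();print(s['tcp_pos'],s['wrist_force'])
p=viewer.get_image('top');ring(p,'new_bearing',(466,-28));
cv2.imwrite('pics/t4.png',cv2.resize(p['image'][120:270,180:330],None,fx=4,fy=4,interpolation=cv2.INTER_CUBIC))
w=viewer.get_image('wrist');ring(w,'new_bearing',(466,-28))
cmd(462,-30,6,.168)"
```

```text
[465.91754777 -21.52078004   7.30515766] [-0.89724261 -0.25832388  0.14076477]
d [-4.8  7.1  1.3] yaw 0.001 head0 0.169
```

View pics/t4.png

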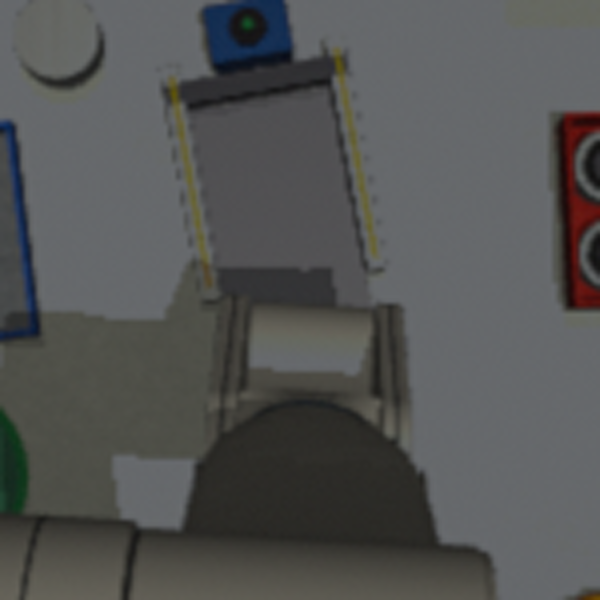

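The arm hides the bearing in the top view (about (310,390)). From the contact geometry, the bearing centre is about 1 mm off the lane axis. I'll centre the tool and push in.

Request:
carry_out([
  [[0,3,0,0,-0.68],[0,6,0,0,-0.68],[2,6.5,0,0,-0.68],[4,6.5,0,0,-0.68],[6,6.5,0,0,-0.68],[8,6.5,0,0,-0.68],[10,6.5,0,0,-0.68],[12,6.5,0,0,-0.68],[14,6.5,0,0,-0.68],[17,6.5,0,0,-0.68],[22,6.5,0,0,-0.68],[28,6.5,0,0,-0.68],[35,6.5,0,0,-0.68],[42,6.5,0,0,-0.68],[49,6.5,0,0,-0.68],[56,6.5,0,0,-0.68],[63,6.5,0,0,-0.68],[69,6.5,0,0,-0.68],[73,6.5,0,0,-0.68],[75,6.5,0,0,-0.68]],
])

```text
clock: 28.75
tcp_pos: [541.6, -15.7, 7.3]
ee_rot: [0.0, 0.996, 0.085, 0.0]
wrist_force: [-2.7, -1.4, -0.8]
opening: 13.8
finger_force: 1.4
```

```bash
python3 -c "
from h import *
s=monitor.observe();print(s['tcp_pos'],s['wrist_force'])
t=s['tcp_pos'];print('s',.9859*t[0]+.1673*t[1],'perp off',-.1673*t[0]+.9859*t[1]+106)
p=viewer.get_image('wrist');ring(p,'new_bearing',(550,-15))"
```

```text
[541.61252486 -15.74929877   7.33399431] [-2.68580798 -1.35770976 -0.83852617]
s 531.3409305784397 perp off -0.13900906841371352
new_bearing 0.86 [532.  -17.9 107.7] [549.3 -14.6] [68.4 99. ]
```

Request:
carry_out([
  [[3,0,0,0,-0.68],[7,0,0,0,-0.68],[12,0,0,0,-0.68],[18,0,0,0,-0.68],[25,0,0,0,-0.68],[32,0,0,0,-0.68],[39,0,0,0,-0.68],[46,0,0,0,-0.68],[53,0,0,0,-0.68],[60,0,0,0,-0.68],[67,0,0,0,-0.68],[74,0,0,0,-0.68],[81,0,0,0,-0.68],[88,0,0,0,-0.68],[94,0,0,0,-0.68],[99,0,0,0,-0.68],[103,0,0,0,-0.68],[106,0,0,0,-0.68],[108,0,0,0,-0.68],[110,0,0,0,-0.68]],
])

```text
clock: 30.52
tcp_pos: [649.0, 2.7, 7.3]
ee_rot: [-0.0, 0.996, 0.085, -0.0]
wrist_force: [-4.2, -1.5, 2.8]
opening: 13.4
finger_force: 2.0
```

Request:
carry_out([
  [[1,0,0,0,-0.68],[2,0,0,0,-0.68],[3,0,0,0,-0.68],[4,0,0,0,-0.68],[5,0,0,0,-0.68],[6,0,0,0,-0.68],[6,0,0,0,-0.68]],
])

```text
clock: 31.1
tcp_pos: [655.4, 3.8, 7.4]
ee_rot: [0.0, 0.996, 0.085, 0.0]
wrist_force: [-2.6, -0.8, 1.2]
opening: 13.7
finger_force: 1.4
```

Request:
carry_out([
  [[1,0,0,0,-0.68],[2,0,0,0,-0.68],[3,0,0,0,-0.68],[4,0,0,0,-0.68],[5,0,0,0,-0.68]],
])

```text
clock: 31.52
tcp_pos: [660.1, 4.6, 7.3]
ee_rot: [-0.0, 0.996, 0.085, -0.0]
wrist_force: [-4.6, -0.4, 2.2]
opening: 14.1
finger_force: 1.8
```

Request:
carry_out([
  [[0.7,0,0,0,-0.68],[1.4,0,0,0,-0.68]],
])

```text
clock: 31.68
tcp_pos: [661.4, 4.8, 7.3]
ee_rot: [-0.0, 0.996, 0.085, 0.0]
wrist_force: [-4.2, -0.8, 3.0]
opening: 13.6
finger_force: 1.9
```

Request:
carry_out([
  [[0.5,0,0,0,-0.68],[1,0,0,0,-0.68]],
])

```text
clock: 31.85
tcp_pos: [662.4, 5.0, 7.3]
ee_rot: [-0.0, 0.996, 0.085, -0.0]
wrist_force: [-3.7, -0.5, 1.7]
opening: 13.8
finger_force: 1.9
```

Request:
carry_out([
  [[0.5,0,0,0,-0.68],[1,0,0,0,-0.68]],
])

```text
clock: 32.02
tcp_pos: [663.4, 5.2, 7.3]
ee_rot: [-0.0, 0.996, 0.085, 0.0]
wrist_force: [-4.5, -1.3, 1.5]
opening: 13.7
finger_force: 1.8
```

Request:
carry_out([
  [[0.4,0,0,0,-0.68],[0.8,0,0,0,-0.68]],
])

```text
clock: 32.18
tcp_pos: [664.1, 5.3, 7.3]
ee_rot: [-0.0, 0.996, 0.085, -0.0]
wrist_force: [-3.9, -0.9, 2.1]
opening: 13.4
finger_force: 1.8
```

Request:
carry_out([
  [[0.4,0,0,0,-0.68],[0.8,0,0,0,-0.68]],
])

```text
clock: 32.35
tcp_pos: [664.9, 5.5, 7.3]
ee_rot: [-0.0, 0.996, 0.085, -0.0]
wrist_force: [-4.2, -0.9, 1.1]
opening: 13.6
finger_force: 1.8
```

Request:
carry_out([
  [[0.4,0,0,0,-0.68],[0.8,0,0,0,-0.68]],
])

```text
clock: 32.52
tcp_pos: [665.7, 5.6, 7.3]
ee_rot: [-0.0, 0.996, 0.085, -0.0]
wrist_force: [-4.5, -0.3, 1.7]
opening: 13.8
finger_force: 1.8
```

```bash
python3 -c "
from h import *
p=viewer.get_image('wrist');ring(p,'new_bearing',(650,5))
p=viewer.get_image('top');ring(p,'new_bearing',(650,5))
for m in viewer.mark_of(p,'home')[:1]: print(ray(p,m['xy'],0))"
```

```text
new_bearing 0.56 [655.6   3.3 107.6] [673.2   5.9] [67.5 98.8]
[ 305.66426725 -415.95909995    0.        ]
```

Request:
carry_out([
  [[0.4,0,0,0,-0.68],[0.8,0,0,0,-0.68]],
])

```text
clock: 32.93
tcp_pos: [666.4, 5.7, 7.3]
ee_rot: [0.0, 0.996, 0.085, -0.0]
wrist_force: [-4.2, -0.5, 2.9]
opening: 13.8
finger_force: 1.9
```

Request:
carry_out([
  [[0.4,0,0,0,-0.68],[0.8,0,0,0,-0.68]],
])

```text
clock: 33.1
tcp_pos: [667.3, 5.8, 7.3]
ee_rot: [-0.0, 0.996, 0.085, -0.0]
wrist_force: [-4.4, -0.3, 2.3]
opening: 13.8
finger_force: 1.8
```

Request:
carry_out([
  [[0.4,0,0,0,-0.68],[0.8,0,0,0,-0.68]],
])

```text
clock: 33.27
tcp_pos: [668.1, 6.0, 7.3]
ee_rot: [-0.0, 0.996, 0.085, 0.0]
wrist_force: [-4.1, -0.9, 1.9]
opening: 13.5
finger_force: 1.8
```

Request:
carry_out([
  [[0.3,0,0,0,-0.68],[0.6,0,0,0,-0.68]],
])

```text
clock: 33.43
tcp_pos: [668.7, 6.1, 7.3]
ee_rot: [0.0, 0.996, 0.085, -0.0]
wrist_force: [-4.0, -0.9, 1.8]
opening: 13.5
finger_force: 1.9
```

Request:
carry_out([
  [[0.4,0,0,0,-0.68],[0.8,0,0,0,-0.68]],
])

```text
clock: 33.6
tcp_pos: [669.5, 6.2, 7.3]
ee_rot: [-0.0, 0.996, 0.085, -0.0]
wrist_force: [-4.2, -1.0, 2.1]
opening: 13.9
finger_force: 1.8
```

Request:
carry_out([
  [[0.4,0,0,0,-0.68],[0.8,0,0,0,-0.68]],
])

```text
clock: 33.77
tcp_pos: [670.3, 6.3, 7.3]
ee_rot: [-0.0, 0.996, 0.085, 0.0]
wrist_force: [-3.4, -1.4, 2.0]
opening: 13.4
finger_force: 1.8
```

```bash
python3 -c "
from h import *
p=viewer.get_image('wrist');cv2.imwrite('pics/w3.png',p['image']);s=monitor.observe();print(s['tcp_pos'],s['wrist_force'])"
```

```text
[670.34013052   6.34808916   7.31407963] [-4.10701305 -0.07170934  1.6998747 ]
```

View pics/w3.png

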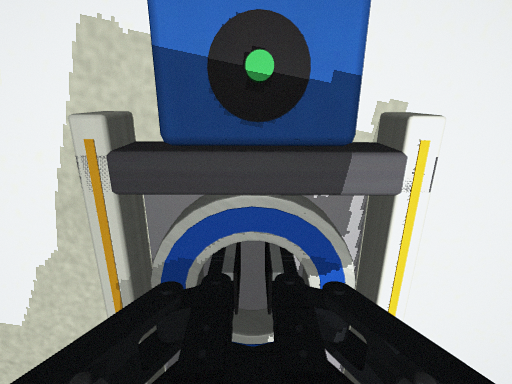

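The wrist view shows the bearing's front rim at about (252,195), close below the stop's face (rows 155–193). I'll measure the gap.

```bash
python3 -c "
from h import *
p=viewer.get_image('wrist');g=cv2.cvtColor(p['image'],cv2.COLOR_BGR2GRAY)
print([(r,int(g[r,245:260].mean())) for r in range(136,214,2)])
S=lambda w:.9859*w[0]+.1673*w[1]
for r in(143,149,155,158): print('z30',r,S(ray(p,(252,r),30)))
for r in(192,194,196,198): print('z22',r,S(ray(p,(252,r),22)),'z0',S(ray(p,(252,r),0)))
"
```

```text
[(136, 56), (138, 51), (140, 46), (142, 42), (144, 33), (146, 25), (148, 26), (150, 30), (152, 48), (154, 57), (156, 60), (158, 60), (160, 60), (162, 60), (164, 61), (166, 61), (168, 61), (170, 61), (172, 58), (174, 57), (176, 58), (178, 58), (180, 60), (182, 59), (184, 59), (186, 60), (188, 58), (190, 59), (192, 58), (194, 47), (196, 174), (198, 158), (200, 156), (202, 156), (204, 158), (206, 125), (208, 57), (210, 58), (212, 57)]
z30 143 725.0244166460611
z30 149 722.5158634106848
z30 155 719.9731594611736
z30 158 718.6887822941139
z22 192 700.8263716511577 z0 693.4883912904214
z22 194 699.8320215252257 z0 692.3224688138571
z22 196 698.8329390150398 z0 691.1509973932882
z22 198 697.8290902559472 z0 689.9739373208112
```

The rim is at about s=699.5 and the stop face at about s=702.5, so up to 3 mm remains.

Request:
carry_out([
  [[0.4,0,0,0,-0.68],[0.8,0,0,0,-0.68]],
])

```text
clock: 34.03
tcp_pos: [671.0, 6.5, 7.3]
ee_rot: [-0.0, 0.996, 0.085, -0.0]
wrist_force: [-3.9, -0.4, 2.8]
opening: 13.6
finger_force: 1.8
```

Request:
carry_out([
  [[0.4,0,0,0,-0.68],[0.8,0,0,0,-0.68]],
])

```text
clock: 34.2
tcp_pos: [671.8, 6.6, 7.3]
ee_rot: [0.0, 0.996, 0.085, -0.0]
wrist_force: [-4.7, -0.7, 1.2]
opening: 13.2
finger_force: 1.8
```

Request:
carry_out([
  [[0.3,0,0,0,-0.68],[0.6,0,0,0,-0.68]],
])

```text
clock: 34.37
tcp_pos: [672.4, 6.7, 7.3]
ee_rot: [-0.0, 0.996, 0.085, -0.0]
wrist_force: [-4.0, -0.8, 1.2]
opening: 13.7
finger_force: 1.9
```

Request:
carry_out([
  [[0.3,0,0,0,-0.68],[0.6,0,0,0,-0.68]],
])

```text
clock: 34.53
tcp_pos: [672.6, 6.8, 7.3]
ee_rot: [-0.0, 0.996, 0.085, -0.0]
wrist_force: [-5.4, -0.3, 3.0]
opening: 13.4
finger_force: 2.8
```

Request:
carry_out([
  [[0.3,0,0,0,-0.68],[0.6,0,0,0,-0.68]],
])

```text
clock: 34.7
tcp_pos: [672.7, 6.8, 7.2]
ee_rot: [-0.0, 0.996, 0.085, -0.001]
wrist_force: [-7.7, -2.2, 4.9]
opening: 13.8
finger_force: 3.6
```

Request:
carry_out([
  [[0.3,0,0,0,-0.68],[0.6,0,0,0,-0.68]],
])

```text
clock: 34.87
tcp_pos: [672.7, 6.8, 7.2]
ee_rot: [-0.0, 0.996, 0.085, -0.002]
wrist_force: [-8.6, -2.3, 5.6]
opening: 13.9
finger_force: 4.5
```

The TCP has stalled and the force is rising, so the bearing is home against the stop. I'll back off, rise and verify.

Request:
carry_out([
  [[-3,0,0,0,-0.68],[-7,0,0,0,-0.68],[-13,0,0,0,-0.68],[-16,0,0,0,-0.68],[-16,0,0,0,-0.68],[-16,0,-8,0,-0.68],[-16,0,-20,0,-0.68],[-16,0,-40,0,-0.68],[-16,0,-75,0,-0.68],[-20,0,-110,0,-0.68],[-40,0,-145,0,-0.68],[-70,0,-180,0,-0.68],[-98,0,-205,0,-0.68],[-105,0,-220,0,-0.68],[-105,0,-220,0,-0.68],[-105,0,-220,0,-0.68]],
])

```text
clock: 36.2
tcp_pos: [571.7, -10.8, 229.6]
ee_rot: [0.0, 0.996, 0.085, 0.002]
wrist_force: [-0.3, -0.2, -0.1]
opening: 13.7
finger_force: 0.0
```

```bash
python3 - <<'E'
from h import *
s=monitor.observe();print(s["tcp_pos"],s["wrist_force"])
p=viewer.get_image("wrist");ring(p,"new_bearing",(653,4))
for m in viewer.mark_of(p,"home")[:1]: print("home",ray(p,m["xy"],0))
t=viewer.get_image("top");ring(t,"old_bearing",(389,296));ring(t,"mat",(389,296),0)
for m in viewer.mark_of(t,"gauge")[:3]: print("gauge",m["score"],ray(t,m["xy"],10))
cv2.imwrite("pics/w4.png",p["image"])
E
```

```text
[571.65694584 -10.78446781 229.64106156] [-0.31164831 -0.20881545 -0.07530884]
new_bearing 0.61 [654.7   2.8 110.5] [655.    2.9] [107.4 108.9]
home [655.43527188   3.17788848   0.        ]
old_bearing 0.69 [389.2 293.7 115.3] [389.3 293.4] [109.4 112.4]
mat 0.96 [390.8 295.7 170.9] [390.7 295.8] [166.4 168.1]
gauge 0.85 [585.66431092 296.23063979  10.        ]
gauge 0.8 [790.96469989 297.79095102  10.        ]
```

View pics/w4.png

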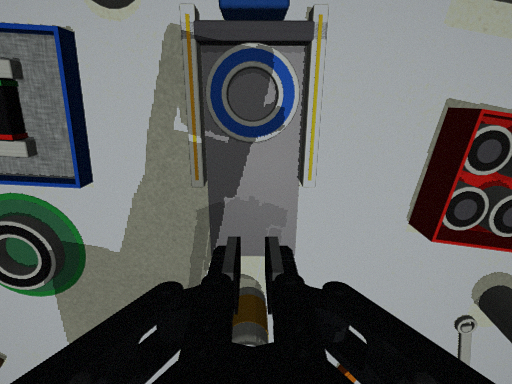

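The blue bearing sits against the stop at pixel (252,92) and measures on home. The black bearing is on the mat, the gauge is flat in the tray, and the arm is clear. I'll hand it in.

```bash
python3 -c "
from h import *
print(hand_in())"
```

```text
the job is handed in; nothing more can be done
None
```

The job is handed in with no verdict returned: by the last images, the gauge is flat in the tray, the black-sealed bearing is about 3 mm from the mat's centre, and the blue-sealed bearing is home against the end stop, after 36 s with bearing pushes of about 9 N at most in the readings.

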